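# Shake the cutter tins and sort out any that are not empty

## Task

The blue tin and the red tin should be empty, but either, both or neither may still have a heavy nest of steel cutters shut inside. First the blue tin, then the red one: lift it clear of the table, shake it in the air by rocking it well over (about 40 degrees) and back upright at least three times, feeling by its weight or rattle whether anything is left inside, then set it down gently, upright, an empty tin in the steel wash tray and a tin that still holds cutters on the wooden board. Leave everything else on the table where it is.

Things in the scene. Friction and masses are not known exactly. Their poses are not given: they have to be found in the camera images.
- tin_blue: Blue square sheet-metal tin, 60 x 60 mm, 120 mm tall, white band, sealed flat lid, upright on the table. Origin: centre of its underside; z up; x, y square to its faces. Empty: 135 to 170 g. It may hold one unseen nest of steel cutters (loose puck, 40 mm diameter, 30 mm high, 200 to 260 g, slides about 14 mm on its floor). Either, both or neither tin holds one, at random.
- tin_red: Red square sheet-metal tin, 60 x 60 mm, 120 mm tall, white band, sealed flat lid, upright on the table. Origin: centre of its underside; z up; x, y square to its faces. Empty: 135 to 170 g. It may hold one unseen nest of steel cutters (loose puck, 40 mm diameter, 30 mm high, 200 to 260 g, slides about 14 mm on its floor). Either, both or neither tin holds one, at random.
- tray: Wash tray: shallow bare-metal tray fixed to the table, left or right of the tins, 250 x 160 mm outside (x is its long axis), rim 18 mm high and 4 mm thick, inner floor 4 mm above the table; holds both tins side by side along x, 110 mm apart, clear of the rim. Origin: centre of its underside, z up.
- board: Plain wooden board fixed to the table, on the other side of the tins from the tray, 250 x 160 mm (x is its long axis), 16 mm thick, flat; holds both tins side by side along x, 110 mm apart. Origin: centre of its underside, z up.
- rolling_pin: Bystander: wooden rolling pin, 300 mm long (along its y), 48 mm in diameter, at the far side of the table. Origin: under its middle.
- spice_jar: Bystander: small jar with a green cap, 48 mm in diameter, 55 mm tall, between the tins and the robot. Origin: centre of its underside.
- mould: Bystander: round brown cake mould, 110 mm in diameter, 110 mm tall, at the far left. Origin: centre of its underside.
- bowl: Bystander: steel bowl, 170 mm in diameter, 75 mm tall, at the far right. Origin: centre of its underside.
- spatula: Bystander: spatula with a green handle, about 270 mm long (along its x), lying flat beyond the tins. Origin: centre of its underside.
- scraper: Bystander: flat steel dough scraper with a black grip, 115 x 90 mm, 12 mm high, lying at the left. Origin: at the middle of its blade, at table level.

How it is judged (in metres and radians):
On the way, in this order (a step that is already met when the one before it is completed fails the run):
1. the blue tin, lifted at least 40 mm, is tipped more than 25 degrees from upright (tip 1 of 3) (height (world z) of tin_blue above 0.04 m and angle between tin_blue's own z axis and vertical above 0.44 rad), for 0.04 s.
2. still lifted at least 40 mm, the blue tin is back within 12 degrees of upright (height (world z) of tin_blue above 0.04 m and angle between tin_blue's own z axis and vertical below 0.21 rad), for 0.02 s.
3. the blue tin, lifted at least 40 mm, is tipped more than 25 degrees from upright (tip 2 of 3) (all of step 1), for 0.04 s.
4. still lifted at least 40 mm, the blue tin is back within 12 degrees of upright (all of step 2), for 0.02 s.
5. the blue tin, lifted at least 40 mm, is tipped more than 25 degrees from upright (tip 3 of 3) (all of step 3), for 0.04 s.
6. the red tin, lifted at least 40 mm, is tipped more than 25 degrees from upright (tip 1 of 3), the blue tin standing upright in the tray or on the board (height (world z) of tin_red above 0.04 m and angle between tin_red's own z axis and vertical above 0.44 rad and ((x of tin_blue in the frame of tray between -0.09 and 0.09 m and y of tin_blue in the frame of tray between -0.045 and 0.045 m and angle between tin_blue's own z axis and vertical below 0.05 rad and contact force between tin_blue and tray above 0.8 N) or (x of tin_blue in the frame of board between -0.09 and 0.09 m and y of tin_blue in the frame of board between -0.045 and 0.045 m and angle between tin_blue's own z axis and vertical below 0.05 rad and contact force between tin_blue and board above 0.8 N))), for 0.04 s.
7. still lifted at least 40 mm, the red tin is back within 12 degrees of upright (height (world z) of tin_red above 0.04 m and angle between tin_red's own z axis and vertical below 0.21 rad), for 0.02 s.
8. the red tin, lifted at least 40 mm, is tipped more than 25 degrees from upright (tip 2 of 3) (height (world z) of tin_red above 0.04 m and angle between tin_red's own z axis and vertical above 0.44 rad), for 0.04 s.
9. still lifted at least 40 mm, the red tin is back within 12 degrees of upright (all of step 7), for 0.02 s.
10. the red tin, lifted at least 40 mm, is tipped more than 25 degrees from upright (tip 3 of 3) (all of step 8), for 0.04 s.
At the end, for the whole second after the job is handed in: Both tins released, at rest, upright within 3 degrees: an empty tin in the tray (presses on it with 0.8 to 2.5 N), a tin still holding cutters on the board (over 2.5 N); tin centre within 90 mm along and 45 mm across of the middle of tray or board (((x of tin_blue in the frame of tray between -0.09 and 0.09 m and y of tin_blue in the frame of tray between -0.045 and 0.045 m and angle between tin_blue's own z axis and vertical below 0.05 rad and contact force between tin_blue and tray between 0.8 and 2.5 N) or (x of tin_blue in the frame of board between -0.09 and 0.09 m and y of tin_blue in the frame of board between -0.045 and 0.045 m and angle between tin_blue's own z axis and vertical below 0.05 rad and contact force between tin_blue and board above 2.5 N)) and linear speed of each of tin_blue, tin_red below 0.02 m/s and ((x of tin_red in the frame of tray between -0.09 and 0.09 m and y of tin_red in the frame of tray between -0.045 and 0.045 m and angle between tin_red's own z axis and vertical below 0.05 rad and contact force between tin_red and tray between 0.8 and 2.5 N) or (x of tin_red in the frame of board between -0.09 and 0.09 m and y of tin_red in the frame of board between -0.045 and 0.045 m and angle between tin_red's own z axis and vertical below 0.05 rad and contact force between tin_red and board above 2.5 N))); the robot touches nothing.
It fails at once if a bystander (rolling pin, spice jar, mould, bowl, spatula or scraper) is shifted more than 25 mm (distance of any of rolling_pin, spice_jar, mould, bowl, spatula, scraper from where it was at the start of the episode above 0.025 m).
It fails at once if a tin is let fall (faster than 0.5 m/s with the fingers off it) or banged down on the tray or board (over 120 N) (contact force between any of tin_blue, tin_red and tray above 120 N or contact force between any of tin_blue, tin_red and board above 120 N or (linear speed of tin_blue above 0.5 m/s and contact force between tin_blue and the fingers below 0.2 N) or (linear speed of tin_red above 0.5 m/s and contact force between tin_red and the fingers below 0.2 N)).
It also fails if it takes over 72 s, if anything falls off the work surface, if the arm or the gripper's body presses on something with over 40 N, if the wrist force passes 120 N, or if a joint passes its speed limit or range.

## Robot

A 7-joint arm with a two-finger parallel gripper is mounted at the origin on the work surface. World frame = base frame: x ahead of the robot, y to its left, z up, the work surface at z = 0. Lengths are in mm, angles in rad, forces in N, time in s.
With the tool pointing down it reaches from about 400 to 875 mm from the base axis. Payload 6.5 kg.
Tool frame: the origin (TCP) lies midway between the tips of the shut fingers; the grasp point (between the pads) lies 19 mm behind it; z points along the fingers, y is the direction in which the jaws open and shut (so a half turn about z gives the same grasp; the last joint's range is limited). The gripper opens to 85 mm and grips with 20 to 120 N. Pads are 22 mm wide; open, the fingers measure 114 mm over their backs; the gripper's body (76 mm by 85 mm) begins 54 mm behind the grasp point. The pads swing forward as they close: fully open they stand 13 mm farther back than shut.
Start: joints at [1.156, 0.536, -0.004, 1.538, 0.003, 1.067, -0.071], TCP at [222.146, -610.853, 231.29] pointing down, gripper open.
Joint ranges: [-2.7, 2.7], [-0.37, 2.16], [-1.27, 1.26], [0.24, 2.4], [-1.31, 4.45], [0.19, 1.91], [-2.76, 2.76]. Speed limits (rad/s): [2.39, 2.39, 3.14, 3.14, 3.14, 3.14, 3.14].

## Interface

Orientations are given as [roll, pitch, yaw] about the fixed x, y, z axes, in that order (R = Rz(yaw) Ry(pitch) Rx(roll)).
In Python, from plant import read_state, get_image, camera_info, close_job gives the robot as it stands.
- The arm moves only by the tool apply_moves, never from a script. Its argument "steps" is one flat list of numbers, 5 for each row, row after row: the shift along the tool's x, y, z in mm, then the turn about the tool's z in degrees, then the finger opening in mm, from 0 to 85.4. In form: [x, y, z, yaw, claw, x, y, z, yaw, claw, ...]. A call has 1 to 20 rows; each row shifts and turns the pose as measured when the row begins, along the tool's axes as they then stand; what a row does not reach is not made up. A row lasts 1/10 s, in which the tool goes at most 50 mm and 8.59 degrees, less where a joint would pass 70% of its speed; a pose out of reach is approached as far as the arm can. A call is refused whole if a number of a shift passes 50 or a number of a turn 8.59, either way. A call with a gripper value outside its range is refused whole. The fingers move at their own pace and stop on an object; "force" is the grip in N (left out, the last holds). Time passes only in rows, so rows that do not move let the fingers close. It gives the time, the measured TCP pose, the force and the opening at its end, in the units of the state.
- read_state(): the state, without advancing time (a new reading comes with each control period).
- get_image(name): name is "side" or "top" or "wrist"; returns (picture, depth): 480x640x3 uint8, red, green, blue; 480x640 float32, mm along the optical axis (not along the pixel's ray), 0 where there is no reading.
- camera_info(name): a dict with "mtx" (3x3 intrinsics, pixels), "R" (3x3) and "t" (3): a world point X has camera coordinates R X + t. Camera axes: x right, y down, z forward; pixel columns grow to the right and rows downward; lengths in mm; the calibration is good to about 2 mm. A picture is of the moment at which its call begins: read the wrist's pose just before it. camera_info takes no time and is no camera call; for the wrist camera it gives the pose at the moment of the call.
- close_job(): hands the job in, once; it reports no verdict.
The state is a dict: "clock": time; "qpos": joint angles; "qvel": joint speeds; "effort": joint torques, N m; "tool_pos": TCP position; "ee_rot": TCP orientation; "contact_force": force on the tool from outside, world axes, zero at the start; "torque": the same for the moment, N m; "finger_gap": finger opening in mm.
Only numpy, scipy, OpenCV 4.12 (cv2) and the standard library are available. Lean on these libraries where they do the work, as an engineer would, in place of code of your own. Each camera call takes 0.05 s, during which the arm holds its last target. There are 200 camera calls.

## Working session

There is one attempt and no reset: what is moved stays moved. The work goes in short steps, Python scripts to look and compute and a tool call to move; the robot and the scene stay as the last step left them, time stands still between calls to the robot, and variables do not carry over. Pictures are saved under pics/ and viewed, about 8 in all and at most 12, crops included, and the job is handed in when it is done.

Besides the shell and the picture viewer there is one more tool, called after "Call:" by a JSON object that holds its "op" and its "data". apply_moves: Moves the arm, as the interface text tells. Its arguments: {"type":"object","properties":{"steps":{"type":"array","items":{"type":"number"}},"force":{"type":"number"}},"required":["steps"]}

```bash
ls; mkdir -p pics
python3 - <<'E'
from plant import *
import cv2,json
s=read_state(); print({k:(v if not hasattr(v,'tolist') else v.tolist()) for k,v in s.items()})
for n in ("top","side"):
    p,d=get_image(n); cv2.imwrite(f"pics/{n}0.png",p[:,:,::-1]); import numpy as np; np.savez(f"pics/{n}0.npz",p=p,d=d)
    print(n,camera_info(n))
E
```

```text
pics
{'clock': 0.0, 'qpos': [1.1557872636558928, 0.5371901262236912, -0.004428938475695544, 1.538865781214548, 0.0026195053490802125, 1.0672899386145132, -0.07118479268360764], 'qvel': [0.0002409269372092119, 0.00035766222433744263, -0.0008618763735163847, 0.0005130044833028076, 0.000519233692572402, -2.7200794341775093e-05, 0.0023340227324802278], 'effort': [0.0009226987822330557, -58.34104657173157, 1.0491055995225906, -25.91020703315735, 0.01233518763910979, 0.009656491165515035, -6.833535508121713e-05], 'tool_pos': [221.91341057194347, -610.2770853588258, 230.40052216609934], 'ee_rot': [-3.1398514550515912, 0.00015003570182803294, 0.3488974275468426], 'contact_force': [0.08435817283814549, 0.4840273984512435, 0.17760161784628248], 'torque': [0.03156225617773497, -0.04436472133847483, 0.022961676497261385], 'finger_gap': 85.19798322761648}
top {'mtx': array([[518.63772835,   0.        , 319.7988554 ],
       [  0.        , 518.63772835, 235.14335601],
       [  0.        ,   0.        ,   1.        ]]), 'R': array([[-0.0121169 , -0.99973084, -0.01978475],
       [-0.98717022,  0.01511039, -0.1589548 ],
       [ 0.15921098,  0.01760488, -0.9870876 ]]), 't': array([ 115.43267106,  596.02237852, 1235.61253143])}
side {'mtx': array([[447.52101871,   0.        , 321.99315623],
       [  0.        , 447.52101871, 240.13298835],
       [  0.        ,   0.        ,   1.        ]]), 'R': array([[-0.99765595, -0.06647473,  0.01623935],
       [-0.05796399,  0.6948016 , -0.71686185],
       [ 0.03637007, -0.71612279, -0.69702609]]), 't': array([607.61383991, -23.76620861, 981.93627667])}
```

View pics/top0.png

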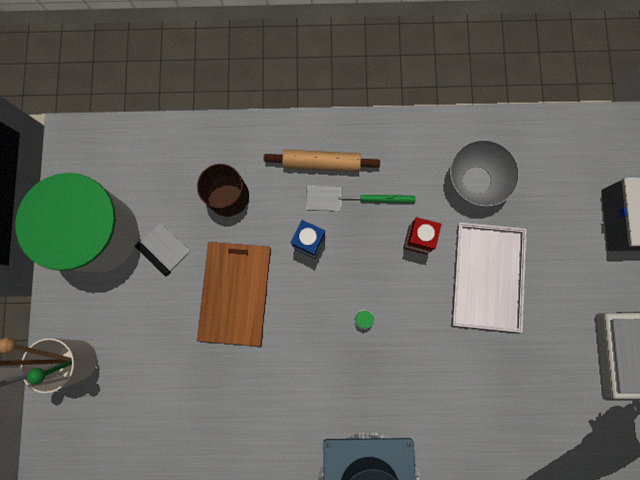

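View pics/side0.png

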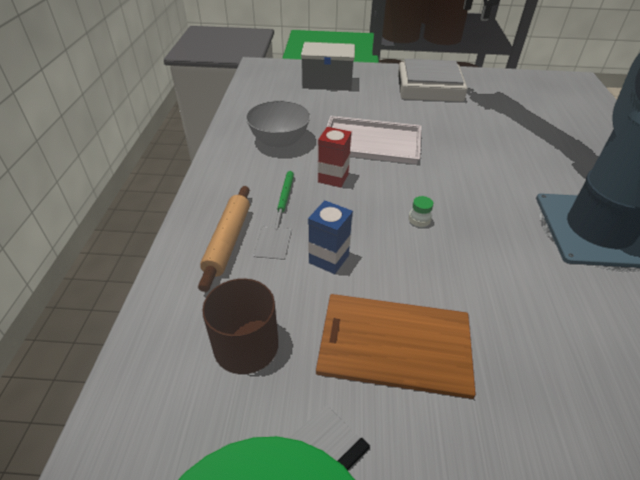

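Top view: blue lid is at about (309,237), red lid (424,235), board (234,295), tray (490,278), jar (365,320). The moves can't tilt the tool directly. I plan to get a tilted tool at the reach limit and then rock a tin by turning about that tilted axis. First I'll measure the positions.

```bash
cat > h.py <<'E'
import numpy as np, cv2
from plant import *
from scipy.spatial.transform import Rotation as Ro
def world(name,d):
    c=camera_info(name); v,u=np.mgrid[:480,:640]
    ray=np.stack([u,v,np.ones_like(u)],-1)@np.linalg.inv(c["mtx"]).T
    return (ray*d[...,None]-c["t"])@np.asarray(c["R"])
def plane(name,uv,z):
    c=camera_info(name); R=np.asarray(c["R"]);o=-R.T@c["t"]
    r=np.c_[uv,np.ones(len(uv))]@np.linalg.inv(c["mtx"]).T@R
    return o+r*((z-o[2])/r[:,2])[:,None]
def rect(xy):
    (c,s,a)=cv2.minAreaRect(np.float32(xy)); return np.round(c,1),np.round(s,1),round(a,1)
def Rt(s=None): 
    s=s or read_state(); return Ro.from_euler('xyz',s["ee_rot"]).as_matrix()
def st():
    s=read_state(); R=Rt(s)
    print("t",round(s["clock"],2),"tcp",np.round(s["tool_pos"],1),"gap",round(s["finger_gap"],1),"F",np.round(s["contact_force"],2),"T",np.round(s["torque"],2))
    print("q",np.round(s["qpos"],3)); print("toolx",np.round(R[:,0],3),"y",np.round(R[:,1],3),"z",np.round(R[:,2],3),
     "tilt",round(np.degrees(np.arccos(-R[2,2])),1),"az",round(np.degrees(np.arctan2(R[1,2],R[0,2])),1))
    return s,R
E
python3 - <<'E'
from h import *
z=np.load("pics/top0.npz"); p,d=z["p"],z["d"]; W=world("top",d)
hsv=cv2.cvtColor(p,cv2.COLOR_RGB2HSV); H,S,V=[hsv[...,i].astype(int) for i in range(3)]
X,Y,Z=W[...,0],W[...,1],W[...,2]
box=lambda u,v,r:(abs(np.mgrid[:480,:640][1]-u)<r)&(abs(np.mgrid[:480,:640][0]-v)<r)
for n,m in {"blue":box(309,240,25)&(Z>108)&(Z<135),"red":box(424,238,25)&(Z>108)&(Z<135),
 "board":box(234,295,65)&(Z>8)&(Z<30)&(V>50)&(S>90),"tray":box(490,278,62)&(Z>12)&(Z<30),"jar":box(365,320,14)&(Z>35),
 "spat":box(360,198,60)&(S>120)&(H>40)&(H<80),"mould":box(222,190,30)&(Z>95),"bowl":box(484,173,40)&(Z>60),"pin":box(322,161,60)&(Z>25)}.items():
    k,l,stt,_=cv2.connectedComponentsWithStats(m.astype(np.uint8)); 
    m=l==1+np.argmax(stt[1:,4]); 
    print(n,m.sum(),"z",np.round(np.percentile(Z[m],[5,50,95]),1),"rect",*rect(W[m][:,:2]))
E
```

```text
blue 696 z [116.1 120.5 124.1] rect [583.5 135.6] [61.5 61.7] 64.1
red 716 z [115.8 120.2 124. ] rect [ 588.  -139.4] [61.4 62.2] 74.2
board 6292 z [11.9 16.2 20.5] rect [459.4 325.9] [159.4 249.3] 84.8
tray 1315 z [14.2 19.4 24. ] rect [ 492.3 -312.4] [171.7 260.5] 83.5
jar 259 z [51.2 55.2 59. ] rect [390.1   2.6] [40.7 40.3] 89.1
spat 361 z [12.8 18.3 24.1] rect [580.2  19.8] [119.2 377.7] 53.4
mould 335 z [ 96.6 107.7 112.9] rect [590.9 217.4] [463.9 109. ] 47.1
bowl 676 z [61.5 70.9 78.1] rect [ 626.4 -120.1] [167.6 597.9] 33.1
pin 1725 z [28.8 42.1 50. ] rect [639.7 154.9] [291.2 422.2] 71.3
```

Call:
{"op": "apply_moves", "data": {"steps": [0,0,-30,-8.5,85,0,0,-30,-8.5,85,0,0,-30,-8.5,85,0,0,0,-8.5,85], "force": 40}}

```text
clock: 0.5
tool_pos: [221.5, -608.5, 320.2]
ee_rot: [-3.134, -0.004, 0.953]
contact_force: [0.2, -0.6, -0.4]
finger_gap: 85.0
```

The heights and sizes match: tin tops at z 120 and 61 mm square, board at z 16. Blue's faces lie at −26° and red's at −16°. I'll swing to azimuth −22° and drive outward to see how the reach limit tilts the tool.

Call:
{"op": "apply_moves", "data": {"steps": [0,0,0,8.5,85,0,0,0,8.5,85,0,0,0,8.5,85,0,0,0,8.5,85,0,0,0,8.5,85,0,0,0,8.5,85,0,0,0,8.5,85,0,0,0,8.5,85,0,0,0,8.5,85]}}

```text
clock: 1.4
tool_pos: [220.1, -606.5, 317.0]
ee_rot: [-3.131, 0.011, -0.393]
contact_force: [-0.3, -0.3, -0.2]
finger_gap: 85.0
```

Call:
{"op": "apply_moves", "data": {"steps": [18,-40,0,0,85,18,-40,0,0,85,18,-40,0,0,85,18,-40,0,0,85,18,-40,0,0,85,18,-40,0,0,85,18,-40,0,0,85,18,-40,0,0,85,18,-40,0,0,85,18,-40,0,0,85,18,-40,0,0,85,18,-40,0,0,85]}}

```text
clock: 2.6
tool_pos: [611.7, -240.9, 312.0]
ee_rot: [-3.133, 0.023, -0.414]
contact_force: [-0.1, -0.4, -0.2]
finger_gap: 84.9
```

```bash
python3 -c "
from h import *
st()"
```

```text
t 2.6 tcp [ 611.7 -240.9  312. ] gap 84.9 F [-0.07 -0.42 -0.25] T [-0.04  0.   -0.02]
q [ 0.331  0.499 -0.029  1.399  0.003  1.265 -1.68 ]
toolx [ 0.915 -0.402 -0.023] y [-0.403 -0.915 -0.008] z [-0.018  0.017 -1.   ] tilt 1.4 az 136.6
```

Call:
{"op": "apply_moves", "data": {"steps": [40,0,0,0,85,40,0,0,0,85,40,0,0,0,85,40,0,0,0,85,40,0,0,0,85,40,0,0,0,85,40,0,0,0,85]}}

```text
clock: 3.3
tool_pos: [822.9, -327.2, 292.6]
ee_rot: [-3.094, 0.04, -0.431]
contact_force: [1.0, 0.3, -2.7]
finger_gap: 85.3
```

```bash
python3 -c "
from h import *
st()"
```

```text
t 3.3 tcp [ 822.9 -327.2  292.6] gap 85.3 F [ 1.    0.29 -2.73] T [-0.08  0.   -0.02]
q [ 0.298  1.132  0.324  0.322 -0.345  1.741 -1.611]
toolx [ 0.908 -0.418 -0.04 ] y [-0.419 -0.907 -0.048] z [-0.016  0.06  -0.998] tilt 3.6 az 104.8
```

Call:
{"op": "apply_moves", "data": {"steps": [40,0,0,0,85,40,0,0,0,85,40,0,0,0,85,40,0,0,0,85]}}

```text
clock: 3.7
tool_pos: [833.3, -362.0, 271.4]
ee_rot: [-3.045, 0.014, -0.495]
contact_force: [-1.0, -0.9, 1.0]
finger_gap: 85.3
```

```bash
python3 -c "
from h import *
st()"
```

```text
t 3.7 tcp [ 833.3 -362.   271.4] gap 85.3 F [-0.96 -0.92  1.05] T [-0.13  0.06  0.  ]
q [ 0.298  1.269  1.188  0.249 -1.227  1.789 -1.553]
toolx [ 0.88  -0.475 -0.014] y [-0.474 -0.875 -0.097] z [ 0.034  0.092 -0.995] tilt 5.6 az 69.7
```

Call:
{"op": "apply_moves", "data": {"steps": [30,0,-40,0,85,30,0,-40,0,85,30,0,-40,0,85,30,0,-40,0,85]}}

```text
clock: 4.1
tool_pos: [820.8, -378.6, 380.5]
ee_rot: [-3.035, -0.085, -0.506]
contact_force: [0.1, 0.7, 0.3]
finger_gap: 84.8
```

```bash
python3 -c "
from h import *
st()"
```

```text
t 4.1 tcp [ 820.8 -378.6  380.5] gap 84.8 F [0.13 0.71 0.32] T [ 0.03  0.16 -0.  ]
q [ 0.316  1.156  1.259  0.245 -1.283  1.819 -1.542]
toolx [ 0.872 -0.483  0.085] y [-0.474 -0.874 -0.106] z [ 0.125  0.052 -0.991] tilt 7.8 az 22.5
```

Call:
{"op": "apply_moves", "data": {"steps": [20,0,-45,0,85,20,0,-45,0,85,20,0,-45,0,85,20,0,-45,0,85]}}

```text
clock: 4.5
tool_pos: [775.1, -383.1, 522.4]
ee_rot: [-3.038, -0.182, -0.521]
contact_force: [-0.1, 0.2, 1.1]
finger_gap: 85.0
```

```bash
python3 -c "
from h import *
st()"
```

```text
t 4.5 tcp [ 775.1 -383.1  522.4] gap 85.0 F [-0.08  0.17  1.06] T [-0.02  0.21  0.02]
q [ 0.33   0.99   1.259  0.245 -1.246  1.883 -1.536]
toolx [ 0.853 -0.489  0.181] y [-0.479 -0.872 -0.102] z [ 0.208  0.    -0.978] tilt 12.0 az 0.0
```

Call:
{"op": "apply_moves", "data": {"steps": [20,0,-45,0,85,20,0,-45,0,85,20,0,-45,0,85,20,0,-45,0,85]}}

```text
clock: 4.9
tool_pos: [715.8, -378.1, 649.7]
ee_rot: [-3.042, -0.287, -0.539]
contact_force: [-0.5, -0.2, 0.4]
finger_gap: 84.8
```

```bash
python3 -c "
from h import *
st()"
```

```text
t 4.9 tcp [ 715.8 -378.1  649.7] gap 84.8 F [-0.51 -0.23  0.39] T [ 0.03  0.35 -0.03]
q [ 0.346  0.805  1.021  0.246 -0.981  1.909 -1.55 ]
toolx [ 0.823 -0.492  0.283] y [-0.487 -0.868 -0.096] z [ 0.293 -0.059 -0.954] tilt 17.4 az -11.3
```

Tilt is growing, now 17° at azimuth −11°, and heading the way I want. Continuing.

Call:
{"op": "apply_moves", "data": {"steps": [30,0,-40,0,85,30,0,-40,0,85,30,0,-40,0,85,30,0,-40,0,85,30,0,-40,0,85]}}

```text
clock: 5.4
tool_pos: [661.4, -372.0, 766.1]
ee_rot: [-3.03, -0.441, -0.559]
contact_force: [-0.2, -0.5, -0.0]
finger_gap: 85.1
```

```bash
python3 -c "
from h import *
st()"
```

```text
t 5.4 tcp [ 661.4 -372.   766.1] gap 85.1 F [-0.19 -0.55 -0.03] T [ 0.1   0.48 -0.03]
q [ 0.348  0.665  1.112  0.245 -1.043  1.909 -1.535]
toolx [ 0.767 -0.479  0.427] y [-0.487 -0.868 -0.101] z [ 0.419 -0.131 -0.899] tilt 26.0 az -17.3
```

Call:
{"op": "apply_moves", "data": {"steps": [30,0,-40,0,85,30,0,-40,0,85,30,0,-40,0,85]}}

```text
clock: 5.7
tool_pos: [621.8, -363.1, 831.7]
ee_rot: [-3.022, -0.532, -0.572]
contact_force: [0.8, -0.1, 0.8]
finger_gap: 85.1
```

```bash
python3 -c "
from h import *
s,R=st()
# turn about tool z to make y horizontal
print('yaw to level y',np.degrees(np.arctan2(-R[2,1],-R[2,0])),np.degrees(np.arctan2(R[2,1],R[2,0])))
"
```

```text
t 5.7 tcp [ 621.8 -363.1  831.7] gap 85.1 F [ 0.77 -0.09  0.84] T [0.14 0.51 0.05]
q [ 0.346  0.579  1.153  0.245 -1.066  1.909 -1.529]
toolx [ 0.725 -0.466  0.508] y [-0.486 -0.868 -0.103] z [ 0.488 -0.172 -0.855] tilt 31.2 az -19.4
yaw to level y 168.5375198034932 -11.462480196506808
```

Call:
{"op": "apply_moves", "data": {"steps": [0,0,20,-8,85,0,0,20,-3.5,85]}}

```text
clock: 5.9
tool_pos: [635.4, -371.4, 806.3]
ee_rot: [3.131, -0.558, -0.332]
contact_force: [0.4, -0.3, -0.2]
finger_gap: 85.1
```

```bash
cat >> h.py <<'E'
def go(P):
    s,R=st(); dlt=R.T@(np.asarray(P)-s["tool_pos"]); print("to",np.round(P,1),"tool shift",np.round(dlt,1),"dist",round(float(np.linalg.norm(dlt)),1),
      "level yaw",round(float(np.degrees(np.arctan(R[2,1]/R[2,0]))),2))
    return R
E
python3 - <<'E'
from h import *
R=Rt(); g=np.array([583.5,135.6,92]); go(g+R[:,2]*(19-150))
E
```

```text
t 5.9 tcp [ 635.4 -371.4  806.3] gap 85.1 F [ 0.36 -0.31 -0.19] T [ 0.19  0.44 -0.01]
q [ 0.192  0.549  1.182  0.458 -0.946  1.794 -1.233]
toolx [ 0.802 -0.276  0.529] y [-0.331 -0.944  0.009] z [ 0.497 -0.182 -0.848] tilt 32.0 az -20.1
to [518.4 159.4 203.1] tool shift [-559.8 -467.5  357. ] dist 812.0 level yaw 0.94
```

Call:
{"op": "apply_moves", "data": {"steps": [-28,-23,18,0,85,-28,-23,18,0,85,-28,-23,18,0,85,-28,-23,18,0,85,-28,-23,18,0,85,-28,-23,18,0,85,-28,-23,18,0,85,-28,-23,18,0,85,-28,-23,18,0,85,-28,-23,18,0,85,-28,-23,18,0,85,-28,-23,18,0,85,-28,-23,18,0,85,-28,-23,18,0,85]}}

```text
clock: 7.3
tool_pos: [560.6, -25.6, 411.9]
ee_rot: [-3.117, -0.57, -0.36]
contact_force: [0.6, -0.1, -0.5]
finger_gap: 84.9
```

Run:
```python
from h import *
R=Rt(); g=np.array([583.5,135.6,92]); go(g+R[:,2]*(19-150))
```

```text
t 7.3 tcp [560.6 -25.6 411.9] gap 84.9 F [ 0.6  -0.14 -0.5 ] T [ 0.22  0.51 -0.01]
q [-0.968 -0.136  0.715  2.023  0.542  0.789 -2.462]
toolx [ 0.788 -0.297  0.539] y [-0.34  -0.94  -0.021] z [ 0.513 -0.167 -0.842] tilt 32.7 az -18.0
to [516.2 157.4 202.3] tool shift [-202.4 -152.7  123.2] dist 281.8 level yaw -2.23
```

Call:
{"op": "apply_moves", "data": {"steps": [-29,-22,18,-1,85,-29,-22,18,-1,85,-29,-22,18,0,85,-29,-22,18,0,85,-29,-22,18,0,85,-29,-22,18,0,85,-20,-15,10,0,85]}}

```text
clock: 8.0
tool_pos: [517.3, 118.9, 234.2]
ee_rot: [-3.129, -0.539, -0.321]
contact_force: [-0.5, 1.4, 0.2]
finger_gap: 84.8
```

Run:
```python
from h import *
R=Rt(); g=np.array([583.5,135.6,92]); go(g+R[:,2]*(19-150))
p,d=get_image("side"); cv2.imwrite("pics/s1.png",p[:,:,::-1])
```

```text
t 8.0 tcp [517.3 118.9 234.2] gap 84.8 F [-0.51  1.42  0.18] T [ 0.15  0.57 -0.  ]
q [-1.447  0.251  1.022  2.26   0.427  0.384 -2.738]
toolx [ 0.814 -0.271  0.514] y [-0.31  -0.951 -0.01 ] z [ 0.491 -0.151 -0.858] tilt 30.9 az -17.0
to [519.2 155.3 204.4] tool shift [-23.6 -34.9  21. ] dist 47.1 level yaw -1.16
```

View pics/s1.png

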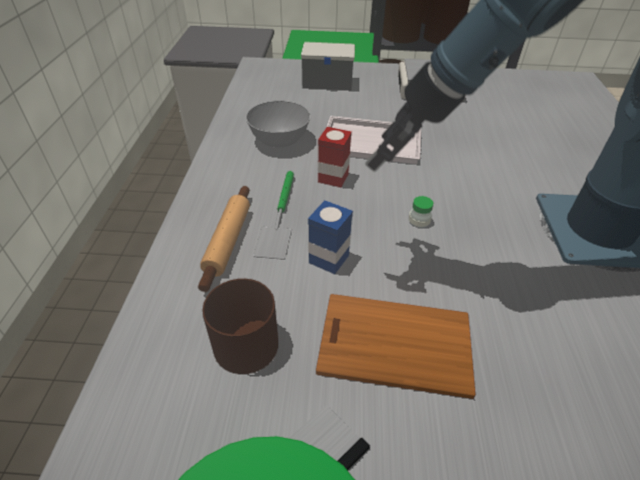

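The gripper hangs tilted, its tip at about (380,165), clear of everything, and the blue tin is at (330,235). Joint 7 is near its limit, so I'll take the equivalent half-turn grasp.

Call:
{"op": "apply_moves", "data": {"steps": [0,0,0,-8.57,85,0,0,0,-8.57,85,0,0,0,-8.57,85,0,0,0,-8.57,85,0,0,0,-8.57,85,0,0,0,-8.57,85,0,0,0,-8.57,85,0,0,0,-8.57,85,0,0,0,-8.57,85,0,0,0,-8.57,85,0,0,0,-8.57,85,0,0,0,-8.57,85,0,0,0,-8.57,85,0,0,0,-8.57,85,0,0,0,-8.57,85,0,0,0,-8.57,85,0,0,0,-8.57,85,0,0,0,-8.57,85,0,0,0,-8.57,85,0,0,0,-8.57,85]}}

```text
clock: 10.05
tool_pos: [519.4, 113.0, 248.2]
ee_rot: [3.032, 0.539, 2.661]
contact_force: [0.1, -0.3, 0.5]
finger_gap: 85.3
```

Run:
```python
from h import *
R=Rt(); g=np.array([583.5,135.6,92]); go(g+R[:,2]*(19-150))
```

```text
t 10.05 tcp [519.4 113.  248.2] gap 85.3 F [ 0.13 -0.29  0.47] T [ 0.12  0.5  -0.03]
q [-0.951  0.129  0.444  2.242  0.736  0.496 -0.008]
toolx [-0.761  0.397 -0.513] y [0.41  0.907 0.094] z [ 0.503 -0.139 -0.853] tilt 31.5 az -15.4
to [517.6 153.8 203.8] tool shift [40.3 32.2 31.4] dist 60.4 level yaw -10.37
```

Call:
{"op": "apply_moves", "data": {"steps": [20,16,16,0,85,20,16,16,0,85,0,0,0,-5.2,85,0,0,0,-5.2,85,0,0,0,0,85]}}

```text
clock: 10.55
tool_pos: [521.0, 153.0, 207.9]
ee_rot: [3.138, 0.555, 2.876]
contact_force: [-0.1, 0.6, 0.5]
finger_gap: 84.8
```

Run:
```python
from h import *
R=Rt(); g=np.array([583.5,135.6,92]); go(g+R[:,2]*(19-150))
p,d=get_image("wrist"); cv2.imwrite("pics/w1.png",p[:,:,::-1]); np.savez("pics/w1.npz",p=p,d=d)
W=world("wrist",d); m=(abs(W[...,2]-120)<6)&(abs(W[...,0]-583)<60)&(abs(W[...,1]-136)<60); print(m.sum()); 
if m.sum()>50: print(rect(W[m][:,:2]))
```

```text
t 10.55 tcp [521.  153.  207.9] gap 84.8 F [-0.08  0.58  0.48] T [ 0.21  0.54 -0.  ]
q [-0.987  0.246  0.411  2.242  0.839  0.43  -0.03 ]
toolx [-0.82   0.223 -0.527] y [0.26  0.966 0.003] z [ 0.51  -0.135 -0.85 ] tilt 31.8 az -14.8
to [516.7 153.2 203.3] tool shift [ 6.  -0.9  1.7] dist 6.3 level yaw -0.34
6281
(array([586.5, 135.7]), array([61.3, 64. ]), 63.8)
```

View pics/w1.png

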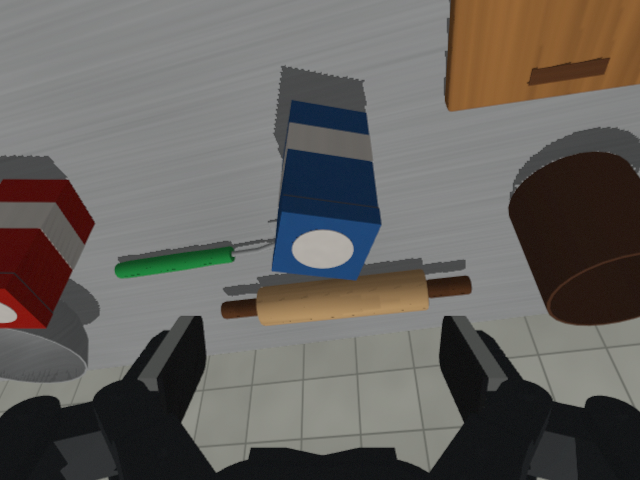

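The tin lid is at (323,250), centred between the fingers. The wrist depth gives (586,136) and −26°, agreeing with the first fix. Advancing.

Call:
{"op": "apply_moves", "data": {"steps": [1,0,25,0,85,1,0,25,0,85,1,0,25,0,85,1,0,25,0,85,0,0,20,0,85]}}

```text
clock: 11.1
tool_pos: [584.3, 138.9, 107.5]
ee_rot: [3.115, 0.562, 2.85]
contact_force: [-0.0, -0.7, 0.6]
finger_gap: 85.0
```

Run:
```python
from h import *
R=Rt(); g=np.array([585,135.6,92]); go(g+R[:,2]*19)
```

```text
t 11.1 tcp [584.3 138.9 107.5] gap 85.0 F [-0.   -0.69  0.57] T [ 0.12  0.49 -0.09]
q [-0.826  0.539  0.38   2.184  1.382  0.196 -0.588]
toolx [-0.81   0.244 -0.533] y [0.274 0.961 0.022] z [ 0.518 -0.128 -0.846] tilt 32.3 az -13.9
to [594.8 133.2  75.9] tool shift [ 6.9 -3.3 32.9] dist 33.8 level yaw -2.4
```

Call:
{"op": "apply_moves", "data": {"steps": [4,-2,17,-1.2,85,4,-2,17,-1.2,85]}}

```text
clock: 11.3
tool_pos: [596.8, 132.0, 74.7]
ee_rot: [3.136, 0.566, 2.891]
contact_force: [0.5, -0.1, 0.7]
finger_gap: 85.0
```

Run:
```python
from h import *
R=Rt(); g=np.array([585,135.6,92]); go(g+R[:,2]*19)
```

```text
t 11.3 tcp [596.8 132.   74.7] gap 85.0 F [ 0.52 -0.12  0.71] T [0.14 0.52 0.01]
q [-0.744  0.613  0.314  2.166  1.748  0.204 -0.909]
toolx [-0.818  0.209 -0.536] y [0.245 0.97  0.005] z [ 0.521 -0.127 -0.844] tilt 32.4 az -13.7
to [594.9 133.2  76. ] tool shift [ 1.1  0.6 -2.2] dist 2.5 level yaw -0.54
```

```bash
cat >> h.py <<'E'
def favg(n=10):
    L=[]
    for _ in range(n):
        get_image("wrist"); s=read_state(); L.append(np.r_[s["contact_force"],s["torque"]])
    L=np.array(L); print("Favg",np.round(L.mean(0),2),"sd",np.round(L.std(0),2))
E
python3 -c "
from h import *
favg()"
```

```text
Favg [ 0.17 -0.22  0.13  0.13  0.54  0.01] sd [0.65 0.43 0.67 0.03 0.03 0.05]
```

Call:
{"op": "apply_moves", "data": {"steps": [0,0,0,0,58,0,0,0,0,50,0,0,0,0,50,0,0,0,0,50,0,0,0,0,50,0,0,0,0,50], "force": 80}}

```text
clock: 12.4
tool_pos: [596.9, 133.5, 77.4]
ee_rot: [3.135, 0.569, 2.893]
contact_force: [0.3, 0.1, -0.3]
finger_gap: 63.7
```

```bash
python3 -c "
from h import *
st()"
```

```text
t 12.4 tcp [596.9 133.5  77.4] gap 63.7 F [ 0.34  0.13 -0.28] T [0.18 0.58 0.01]
q [-0.749  0.608  0.316  2.167  1.736  0.206 -0.897]
toolx [-0.817  0.207 -0.539] y [0.243 0.97  0.005] z [ 0.524 -0.127 -0.843] tilt 32.6 az -13.6
```

Call:
{"op": "apply_moves", "data": {"steps": [0,0,0,0,45,0,0,0,0,45,0,0,0,0,45,0,0,0,0,45], "force": 110}}

```text
clock: 12.8
tool_pos: [597.1, 133.5, 77.6]
ee_rot: [3.135, 0.569, 2.893]
contact_force: [-0.9, -0.4, 1.4]
finger_gap: 63.1
```

Run:
```python
from h import *
st()
p,d=get_image("top"); cv2.imwrite("pics/t1.png",cv2.resize(p[190:330,180:520,::-1],None,fx=2.3,fy=2.3)); np.savez("pics/t1.npz",p=p,d=d)
```

```text
t 12.8 tcp [597.1 133.5  77.6] gap 63.1 F [-0.93 -0.35  1.43] T [0.11 0.6  0.01]
q [-0.749  0.608  0.316  2.167  1.736  0.207 -0.897]
toolx [-0.816  0.207 -0.539] y [0.243 0.97  0.005] z [ 0.524 -0.127 -0.842] tilt 32.6 az -13.6
```

View pics/t1.png

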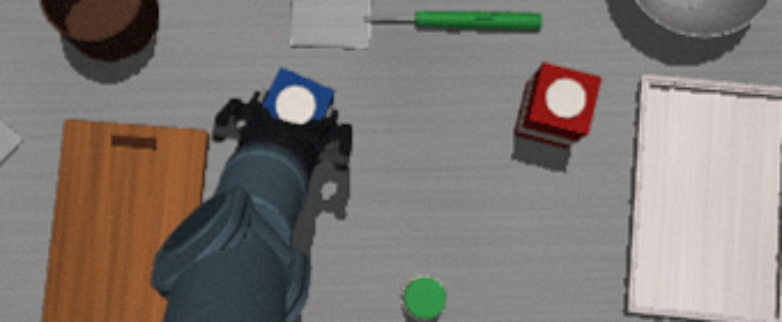

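The top view shows the fingers on both sides of the blue lid (295,103 in the crop), with the faces about 7° off the pads. That is stable enough for a 110 N grip, so I'll lift.

Call:
{"op": "apply_moves", "data": {"steps": [-5,0,-9,0,45,-10,0,-16,0,45,-13,0,-21,0,45,-13,0,-21,0,45,-13,0,-21,0,45,-13,0,-21,0,45,-13,0,-21,0,45,-13,0,-21,0,45,-13,0,-21,0,45,0,0,0,0,45,0,0,0,0,45]}}

```text
clock: 13.95
tool_pos: [589.1, 130.9, 280.1]
ee_rot: [-3.139, 0.558, 2.896]
contact_force: [-0.7, 0.5, -2.0]
finger_gap: 62.8
```

Run:
```python
from h import *
st(); favg()
p,d=get_image("side"); cv2.imwrite("pics/s2.png",p[20:340,180:580,::-1])
```

```text
t 13.95 tcp [589.1 130.9 280.1] gap 62.8 F [-0.67  0.49 -2.03] T [0.14 0.71 0.01]
q [-0.532  0.201  0.04   2.044  0.695  0.582  0.3  ]
toolx [-0.823  0.207 -0.53 ] y [ 0.245  0.97  -0.002] z [ 0.513 -0.132 -0.848] tilt 32.0 az -14.4
Favg [-0.04  0.01 -1.61  0.2   0.71 -0.  ] sd [0.42 0.43 0.41 0.02 0.03 0.03]
```

View pics/s2.png

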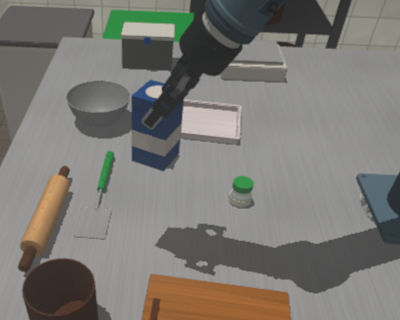

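Blue is well clear and upright. The weight is about 1.7 N, so it is empty. First rock:

Call:
{"op": "apply_moves", "data": {"steps": [0,0,0,-8,45,0,0,0,-8.5,45,0,0,0,-8.5,45,0,0,0,-8.5,45,0,0,0,-8.5,45,0,0,0,-8.5,45,0,0,0,-8.5,45,0,0,0,-8.5,45,0,0,0,-8.5,45,0,0,0,-8.5,45,0,0,0,0,45]}}

```text
clock: 15.6
tool_pos: [589.5, 131.6, 279.9]
ee_rot: [-2.585, 0.037, -1.88]
contact_force: [-0.3, 0.5, -1.9]
finger_gap: 62.6
```

Run:
```python
from h import *
st()
p,d=get_image("side"); cv2.imwrite("pics/s3.png",p[20:340,180:580,::-1])
```

```text
t 15.6 tcp [589.5 131.6 279.9] gap 62.6 F [-0.28  0.48 -1.89] T [ 0.19  0.7  -0.04]
q [-0.365  0.209 -0.15   2.034  0.753  0.609  1.75 ]
toolx [-0.304 -0.952 -0.037] y [-0.803  0.277 -0.528] z [ 0.513 -0.131 -0.848] tilt 32.0 az -14.3
```

View pics/s3.png

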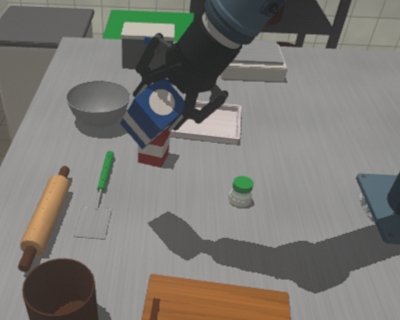

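The blue tin is clearly tipped about 40°. Completing the rocks:

Call:
{"op": "apply_moves", "data": {"steps": [0,0,0,8.5,45,0,0,0,8.5,45,0,0,0,8.5,45,0,0,0,8.5,45,0,0,0,8.5,45,0,0,0,8.5,45,0,0,0,8.5,45,0,0,0,8.5,45,0,0,0,8.5,45,0,0,0,8.5,45,0,0,0,0,45]}}

```text
clock: 16.75
tool_pos: [589.4, 131.6, 279.7]
ee_rot: [3.132, 0.558, 2.873]
contact_force: [-0.2, -1.2, -1.1]
finger_gap: 63.1
```

Call:
{"op": "apply_moves", "data": {"steps": [0,0,0,-8.5,45,0,0,0,-8.5,45,0,0,0,-8.5,45,0,0,0,-8.5,45,0,0,0,-8.5,45,0,0,0,-8.5,45,0,0,0,-8.5,45,0,0,0,-8.5,45,0,0,0,-8.5,45,0,0,0,-8.5,45,0,0,0,0,45]}}

```text
clock: 17.85
tool_pos: [589.3, 132.1, 279.7]
ee_rot: [-2.585, 0.041, -1.887]
contact_force: [-0.6, -0.7, -1.8]
finger_gap: 62.9
```

Call:
{"op": "apply_moves", "data": {"steps": [0,0,0,8.5,45,0,0,0,8.5,45,0,0,0,8.5,45,0,0,0,8.5,45,0,0,0,8.5,45,0,0,0,8.5,45,0,0,0,8.5,45,0,0,0,8.5,45,0,0,0,8.5,45,0,0,0,8.5,45,0,0,0,0,45]}}

```text
clock: 18.95
tool_pos: [589.3, 131.9, 279.7]
ee_rot: [3.129, 0.558, 2.869]
contact_force: [-0.7, -0.6, -2.0]
finger_gap: 62.9
```

Run:
```python
from h import *
R=Rt(); st(); print('level',np.degrees(np.arctan(R[2,1]/R[2,0])))
```

```text
t 18.95 tcp [589.3 131.9 279.7] gap 62.9 F [-0.71 -0.58 -2.02] T [0.14 0.74 0.02]
q [-0.534  0.202  0.041  2.044  0.696  0.58   0.276]
toolx [-0.817  0.228 -0.529] y [0.263 0.965 0.01 ] z [ 0.513 -0.131 -0.848] tilt 32.0 az -14.3
level -1.118137104443937
```

Call:
{"op": "apply_moves", "data": {"steps": [0,0,0,-8.5,45,0,0,0,-8.5,45,0,0,0,-8.5,45,0,0,0,-8.5,45,0,0,0,-8.5,45,0,0,0,-8.5,45,0,0,0,-8.5,45,0,0,0,-8.5,45,0,0,0,-8.5,45,0,0,0,-8.5,45,0,0,0,0,45]}}

```text
clock: 20.05
tool_pos: [589.3, 132.2, 279.8]
ee_rot: [-2.585, 0.043, -1.889]
contact_force: [-0.0, -0.2, -2.1]
finger_gap: 62.7
```

Call:
{"op": "apply_moves", "data": {"steps": [0,0,0,8.5,45,0,0,0,8.5,45,0,0,0,8.5,45,0,0,0,8.5,45,0,0,0,8.5,45,0,0,0,8.5,45,0,0,0,8.5,45,0,0,0,8.5,45,0,0,0,8.5,45,0,0,0,8.5,45,0,0,0,0,45]}}

```text
clock: 21.15
tool_pos: [589.3, 131.9, 279.9]
ee_rot: [3.128, 0.558, 2.867]
contact_force: [-0.6, 0.1, -0.9]
finger_gap: 62.8
```

Run:
```python
from h import *
R=Rt(); s,_=st(); print('level',np.degrees(np.arctan(R[2,1]/R[2,0])))
p,d=get_image("top"); W=world("top",d)
hsv=cv2.cvtColor(p,cv2.COLOR_RGB2HSV).astype(int)
v,u=np.mgrid[:480,:640]
white=(hsv[...,1]<60)&(hsv[...,2]>150)
near=(abs(W[...,0]-580)<60)&(abs(W[...,1]-133)<60)&(W[...,2]>285)&white
blue=(hsv[...,0]>100)&(hsv[...,0]<130)&(hsv[...,1]>120)&(W[...,2]>150)
for m in (near,blue): print(m.sum(),np.round(W[m].mean(0),1) if m.sum() else '')
m=(near|blue)&(W[...,2]>250)
A=W[m]; c=np.median(A,0); 
n=np.linalg.svd(A[abs(A[:,2]-c[2])<15]-c)[2][2]; print(c,n)
```

```text
t 21.15 tcp [589.3 131.9 279.9] gap 62.8 F [-0.63  0.1  -0.87] T [ 0.16  0.69 -0.02]
q [-0.533  0.202  0.04   2.044  0.696  0.581  0.274]
toolx [-0.816  0.23  -0.53 ] y [0.264 0.964 0.011] z [ 0.513 -0.131 -0.848] tilt 32.0 az -14.3
level -1.2368616736240887
312 [579.8 131.3 323.7]
358 [588.1 127.1 337.7]
[585.22502065 130.70040217 323.48908262] [ 0.01170887 -0.03163897  0.99943078]
```

The blue lid normal is within 2° of upright after three rocks, with the underside 77 mm below the TCP. Carrying it to the far end of the tray.

Call:
{"op": "apply_moves", "data": {"steps": [-3,-15,1,-1.2,45,-5,-30,3,0,45,-5,-32,3,0,45,-5,-32,3,0,45,-5,-32,3,0,45,-5,-32,3,0,45,-5,-32,3,0,45,-5,-32,3,0,45,-5,-32,3,0,45,-5,-32,3,0,45,-5,-32,3,0,45,-5,-32,3,0,45,-5,-32,3,0,45,-4,-20,2,0,45]}}

```text
clock: 22.6
tool_pos: [571.6, -302.8, 288.7]
ee_rot: [-3.113, 0.561, 2.959]
contact_force: [0.5, -0.4, -1.3]
finger_gap: 62.9
```

Run:
```python
from h import *
go([554,-320,150])
```

```text
t 22.6 tcp [ 571.6 -302.8  288.7] gap 62.9 F [ 0.5  -0.36 -1.26] T [0.19 0.65 0.01]
q [ 0.538  0.234 -0.061  1.976 -0.3    0.401  2.108]
toolx [-0.833  0.154 -0.532] y [ 0.197  0.98  -0.025] z [ 0.517 -0.125 -0.847] tilt 32.2 az -13.6
to [ 554 -320  150] tool shift [ 85.8 -17.  110.4] dist 140.8 level yaw 2.64
```

Call:
{"op": "apply_moves", "data": {"steps": [14,-3,18,0.9,45,14,-3,18,0.9,45,14,-3,18,0.8,45,14,-3,18,0,45,14,-3,18,0,45,14,-2,18,0,45]}}

```text
clock: 23.2
tool_pos: [556.0, -323.9, 169.8]
ee_rot: [-3.14, 0.555, 2.914]
contact_force: [0.1, 0.1, -1.0]
finger_gap: 63.0
```

Run:
```python
from h import *
go([554,-320,91])
```

```text
t 23.2 tcp [ 556.  -323.9  169.8] gap 63.0 F [ 0.11  0.07 -1.01] T [0.21 0.71 0.04]
q [ 0.566  0.418 -0.029  2.071 -0.901  0.192  2.736]
toolx [-0.828  0.192 -0.527] y [ 0.227  0.974 -0.002] z [ 0.513 -0.121 -0.85 ] tilt 31.8 az -13.2
to [ 554 -320   91] tool shift [44.   3.5 65.5] dist 78.9 level yaw 0.17
```

Call:
{"op": "apply_moves", "data": {"steps": [0,-5,20,1,45,3,-2,18,1,45]}}

```text
clock: 23.4
tool_pos: [572.8, -337.3, 141.0]
ee_rot: [3.112, 0.537, 2.863]
contact_force: [-0.5, 0.6, -1.4]
finger_gap: 62.5
```

Run:
```python
from h import *
go([568,-332,91])
```

```text
t 23.4 tcp [ 572.8 -337.3  141. ] gap 62.5 F [-0.46  0.58 -1.42] T [0.12 0.64 0.04]
q [ 0.563  0.499 -0.018  2.017 -0.959  0.192  2.758]
toolx [-0.826  0.236 -0.512] y [0.26  0.965 0.025] z [ 0.5   -0.112 -0.859] tilt 30.8 az -12.7
to [ 568 -332   91] tool shift [30.8  2.6 39.9] dist 50.5 level yaw -2.84
```

Call:
{"op": "apply_moves", "data": {"steps": [10,0,13,0,45,10,0,13,0,45]}}

```text
clock: 23.6
tool_pos: [574.3, -339.9, 118.1]
ee_rot: [3.105, 0.511, 2.865]
contact_force: [-0.4, 0.2, -1.2]
finger_gap: 62.8
```

Run:
```python
from h import *
go([568,-332,91])
```

```text
t 23.6 tcp [ 574.3 -339.9  118.1] gap 62.8 F [-0.42  0.2  -1.24] T [ 0.09  0.64 -0.02]
q [ 0.574  0.547 -0.028  1.997 -0.947  0.192  2.758]
toolx [-0.839  0.238 -0.489] y [0.255 0.966 0.032] z [ 0.481 -0.098 -0.871] tilt 29.4 az -11.5
to [ 568 -332   91] tool shift [20.4  5.2 19.8] dist 29.0 level yaw -3.75
```

Call:
{"op": "apply_moves", "data": {"steps": [12,3,10,0,45,10,3,10,0,45]}}

```text
clock: 23.8
tool_pos: [571.1, -335.5, 99.7]
ee_rot: [3.097, 0.486, 2.867]
contact_force: [-0.1, 0.4, -0.7]
finger_gap: 62.9
```

Run:
```python
from h import *
go([566,-332,83])
p,d=get_image("side"); cv2.imwrite("pics/s4.png",cv2.resize(p[60:240,240:480,::-1],None,fx=3,fy=3))
```

```text
t 23.8 tcp [ 571.1 -335.5   99.7] gap 62.9 F [-0.1   0.35 -0.68] T [ 0.1   0.62 -0.01]
q [ 0.571  0.576 -0.027  1.993 -0.945  0.192  2.758]
toolx [-0.851  0.24  -0.467] y [0.251 0.967 0.039] z [ 0.461 -0.084 -0.883] tilt 28.0 az -10.4
to [ 566 -332   83] tool shift [13.   1.4 12.1] dist 17.8 level yaw -4.78
```

View pics/s4.png

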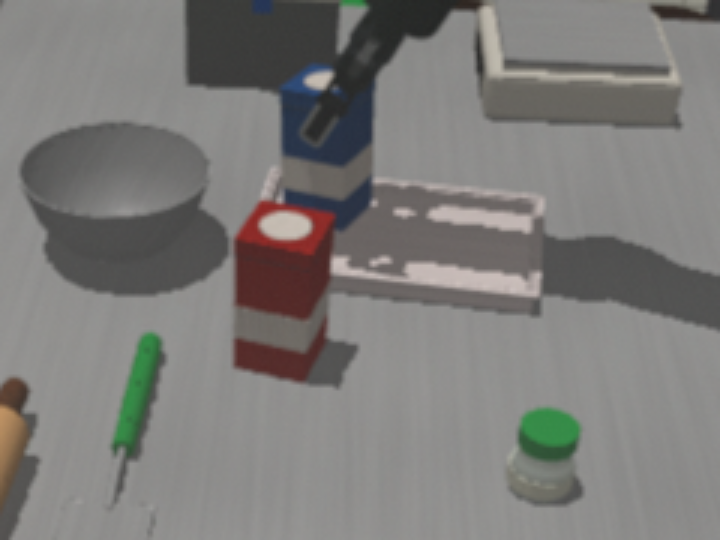

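Blue tin is inside the tray's far end, its base at about (345,220), above the rim and leaning about 5°. Lowering it gently.

Call:
{"op": "apply_moves", "data": {"steps": [6,1,6,0,45,6,0,6,0,45]}}

```text
clock: 24.05
tool_pos: [569.2, -333.8, 88.0]
ee_rot: [3.092, 0.471, 2.868]
contact_force: [-0.2, -0.2, -1.6]
finger_gap: 62.6
```

Run:
```python
from h import *
go([566,-332,81])
```

```text
t 24.05 tcp [ 569.2 -333.8   88. ] gap 62.6 F [-0.23 -0.17 -1.65] T [0.14 0.66 0.  ]
q [ 0.575  0.596 -0.032  1.989 -0.939  0.192  2.757]
toolx [-0.858  0.24  -0.454] y [0.248 0.968 0.044] z [ 0.45  -0.075 -0.89 ] tilt 27.1 az -9.5
to [ 566 -332   81] tool shift [6.4 0.7 4.6] dist 7.9 level yaw -5.52
```

Call:
{"op": "apply_moves", "data": {"steps": [2,0,3,0,45,2,0,3,0,45]}}

```text
clock: 24.25
tool_pos: [569.9, -334.4, 83.3]
ee_rot: [3.091, 0.466, 2.869]
contact_force: [-3.9, 4.9, 18.7]
finger_gap: 62.9
```

Run:
```python
from h import *
go([566,-332,81])
```

```text
t 24.25 tcp [ 569.9 -334.4   83.3] gap 62.9 F [-3.93  4.88 18.74] T [ 0.67 -0.41  0.3 ]
q [ 0.577  0.607 -0.034  1.983 -0.937  0.192  2.757]
toolx [-0.86  0.24 -0.45] y [0.247 0.968 0.046] z [ 0.446 -0.072 -0.892] tilt 26.9 az -9.1
to [ 566 -332   81] tool shift [5.  1.2 0.1] dist 5.1 level yaw -5.78
```

Call:
{"op": "apply_moves", "data": {"steps": [0,0,-1,0,45,0,0,0,0,62,0,0,0,0,64,0,0,0,0,66,0,0,0,0,72,0,0,0,0,80,0,0,0,0,85,0,0,0,0,85], "force": 20}}

```text
clock: 25.05
tool_pos: [570.4, -335.2, 85.4]
ee_rot: [3.092, 0.469, 2.87]
contact_force: [-0.2, -0.8, 0.2]
finger_gap: 85.0
```

```bash
cat >> h.py <<'E'
def tin(col,c0,r=60,zl=(115,150)):
    p,d=get_image("top"); W=world("top",d); hsv=cv2.cvtColor(p,cv2.COLOR_RGB2HSV).astype(int)
    m=(np.hypot(W[...,0]-c0[0],W[...,1]-c0[1])<r)&(W[...,2]>zl[0])&(W[...,2]<zl[1])
    h,s,v=hsv[...,0],hsv[...,1],hsv[...,2]; wh=(s<60)&(v>140)
    m&=wh|((s>110)&((abs(h-112)<15) if col=="blue" else ((h<10)|(h>170))))
    A=W[m]; c=A.mean(0); n=np.linalg.svd(A-c,full_matrices=False)[2][2]
    print(col,m.sum(),"mean",np.round(c,1),"normal",np.round(n,3),"rect",*rect(A[:,:2]))
    uv=np.argwhere(m&wh)[:,::-1]; print(" disc",np.round(plane("top",[uv.mean(0)],c[2]),1) if len(uv) else None)
E
python3 - <<'E'
from h import *
st(); tin("blue",(555,-330))
E
```

```text
t 25.05 tcp [ 570.4 -335.2   85.4] gap 85.0 F [-0.18 -0.85  0.16] T [0.11 0.44 0.01]
q [ 0.576  0.603 -0.032  1.983 -0.936  0.194  2.756]
toolx [-0.859  0.24  -0.452] y [0.247 0.968 0.044] z [ 0.448 -0.073 -0.891] tilt 27.0 az -9.3
blue 259 mean [ 570.3 -329.9  124.3] normal [ 0.102 -0.032  0.994] rect [ 566.9 -318.4] [49.6 87.1] 21.5
 disc [[ 564.1 -331.8  124.3]]
```

Call:
{"op": "apply_moves", "data": {"steps": [0,0,-15,0,85,0,0,-30,0,85,0,0,-35,0,85,0,0,-35,0,85,0,0,-35,0,85,-10,20,-20,0,85], "force": 40}}

```text
clock: 25.7
tool_pos: [502.8, -306.7, 243.9]
ee_rot: [3.088, 0.463, 2.862]
contact_force: [0.1, -0.2, 0.2]
finger_gap: 84.8
```

Run:
```python
from h import *
tin("blue",(560,-330)); tin("red",(588,-139))
R=Rt(); g=np.array([588,-139.4,92]); go(g+R[:,2]*(19-140))
```

```text
blue 693 mean [ 552.5 -326.1  124. ] normal [-0.004 -0.007 -1.   ] rect [ 551.9 -326.7] [62.3 62.6] 66.7
 disc [[ 552.9 -328.5  124. ]]
red 651 mean [ 587.4 -139.1  120.3] normal [ 0.009 -0.002 -1.   ] rect [ 587.8 -139.6] [61.6 61.6] 74.8
 disc [[ 588.8 -140.2  120.3]]
t 25.8 tcp [ 507.4 -302.5  245.7] gap 84.8 F [ 0.91  0.41 -0.24] T [0.08 0.42 0.02]
q [ 0.284  0.235  0.324  2.074 -0.602  0.483  2.385]
toolx [-0.86   0.239 -0.45 ] y [0.243 0.969 0.049] z [ 0.448 -0.068 -0.891] tilt 26.9 az -8.6
to [ 533.8 -131.2  199.9] tool shift [ 38.8 170.1  41.1] dist 179.2 level yaw -6.18
```

Blue stands upright in the tray at (552,−327), lid at z 124. Red is unmoved. Now to the red pregrasp.

Call:
{"op": "apply_moves", "data": {"steps": [6,28,6,-1,85,6,28,6,-1,85,6,28,7,-1,85,6,28,7,-1,85,6,28,7,-1,85,6,27,7,-1,85,0,0,0,0,85]}}

```text
clock: 26.5
tool_pos: [528.7, -130.4, 194.7]
ee_rot: [-3.137, 0.471, 2.995]
contact_force: [-0.1, -0.1, -0.3]
finger_gap: 85.2
```

Run:
```python
from h import *
R=Rt(); g=np.array([588,-139.4,92]); go(g+R[:,2]*(19-140)); go(g+R[:,2]*19)
```

```text
t 26.5 tcp [ 528.7 -130.4  194.7] gap 85.2 F [-0.07 -0.09 -0.33] T [ 0.06  0.48 -0.  ]
q [-0.155  0.225  0.356  2.258 -0.412  0.218  1.981]
toolx [-0.882  0.13  -0.453] y [ 0.148  0.989 -0.004] z [ 0.448 -0.07  -0.891] tilt 27.0 az -8.9
to [ 533.8 -130.9  199.8] tool shift [-6.9  0.2 -2.3] dist 7.2 level yaw 0.47
t 26.5 tcp [ 528.7 -130.4  194.7] gap 85.2 F [-0.07 -0.09 -0.33] T [ 0.06  0.48 -0.  ]
q [-0.155  0.225  0.356  2.258 -0.412  0.218  1.981]
toolx [-0.882  0.13  -0.453] y [ 0.148  0.989 -0.004] z [ 0.448 -0.07  -0.891] tilt 27.0 az -8.9
to [ 596.5 -140.7   75.1] tool shift [ -6.9   0.2 137.7] dist 137.9 level yaw 0.47
```

Call:
{"op": "apply_moves", "data": {"steps": [-3,0,25,0,85,-2,0,25,0,85,-2,0,25,0,85,0,0,25,0,85]}}

```text
clock: 26.9
tool_pos: [569.7, -136.9, 129.7]
ee_rot: [3.137, 0.463, 2.985]
contact_force: [1.7, 1.2, 1.0]
finger_gap: 85.1
```

Run:
```python
from h import *
R=Rt(); g=np.array([588,-139.4,92]); go(g+R[:,2]*19)
```

```text
t 26.9 tcp [ 569.7 -136.9  129.7] gap 85.1 F [1.68 1.22 1.04] T [0.11 0.39 0.02]
q [-0.184  0.442  0.421  2.2   -1.234  0.192  2.758]
toolx [-0.884  0.14  -0.446] y [0.154 0.988 0.004] z [ 0.442 -0.065 -0.895] tilt 26.5 az -8.4
to [ 596.4 -140.6   75. ] tool shift [ 0.3  0.2 61. ] dist 61.0 level yaw -0.54
```

Call:
{"op": "apply_moves", "data": {"steps": [0,0,20,0,85,0,0,20,0,85]}}

```text
clock: 27.1
tool_pos: [592.2, -141.7, 100.7]
ee_rot: [3.133, 0.44, 2.971]
contact_force: [-0.7, -0.4, -0.6]
finger_gap: 84.8
```

Run:
```python
from h import *
R=Rt(); g=np.array([588,-139.4,92]); go(g+R[:,2]*19)
```

```text
t 27.1 tcp [ 592.2 -141.7  100.7] gap 84.8 F [-0.69 -0.4  -0.61] T [0.05 0.44 0.03]
q [-0.135  0.529  0.371  2.135 -1.255  0.192  2.758]
toolx [-0.892  0.154 -0.426] y [0.166 0.986 0.008] z [ 0.421 -0.064 -0.905] tilt 25.2 az -8.7
to [ 596.  -140.6   74.8] tool shift [ 7.8  1.5 24.9] dist 26.2 level yaw -1.02
```

Call:
{"op": "apply_moves", "data": {"steps": [4,1,13,0,85,4,1,12,0,85]}}

```text
clock: 27.3
tool_pos: [600.8, -142.2, 80.3]
ee_rot: [3.134, 0.42, 2.966]
contact_force: [0.2, -0.8, 0.3]
finger_gap: 85.1
```

Run:
```python
from h import *
R=Rt(); g=np.array([588,-139.4,92]); go(g+R[:,2]*19)
```

```text
t 27.3 tcp [ 600.8 -142.2   80.3] gap 85.1 F [ 0.21 -0.79  0.33] T [0.07 0.45 0.  ]
q [-0.121  0.581  0.353  2.104 -1.268  0.192  2.758]
toolx [-0.899  0.159 -0.408] y [0.171 0.985 0.007] z [ 0.403 -0.063 -0.913] tilt 24.1 az -8.9
to [ 595.7 -140.6   74.7] tool shift [7.2 0.7 2.9] dist 7.8 level yaw -1.04
```

Call:
{"op": "apply_moves", "data": {"steps": [6,1,3,0,85,0,0,0,0,66,0,0,0,0,58,0,0,0,0,50,0,0,0,0,45,0,0,0,0,45,0,0,0,0,45,0,0,0,0,45], "force": 110}}

```text
clock: 28.1
tool_pos: [596.1, -140.7, 77.8]
ee_rot: [3.135, 0.413, 2.967]
contact_force: [0.5, -0.8, -2.8]
finger_gap: 59.4
```

Run:
```python
from h import *
go([597,-141,280])
```

```text
t 28.1 tcp [ 596.1 -140.7   77.8] gap 59.4 F [ 0.52 -0.82 -2.8 ] T [-0.03  0.6  -0.05]
q [-0.123  0.581  0.353  2.111 -1.269  0.191  2.758]
toolx [-0.902  0.159 -0.402] y [0.171 0.985 0.006] z [ 0.397 -0.063 -0.916] tilt 23.7 az -9.0
to [ 597 -141  280] tool shift [ -82.1    1.2 -184.8] dist 202.2 level yaw -0.92
```

The grip is flush, with a gap of 59.4 mm. Lifting and weighing.

Call:
{"op": "apply_moves", "data": {"steps": [-5,0,-10,0,45,-8,0,-18,0,45,-10,0,-23,0,45,-10,0,-23,0,45,-10,0,-23,0,45,-10,0,-23,0,45,-10,0,-23,0,45,-10,0,-23,0,45,-5,0,-12,0,45,0,0,0,0,45]}}

```text
clock: 29.1
tool_pos: [591.4, -139.5, 275.0]
ee_rot: [3.131, 0.4, 2.968]
contact_force: [0.2, 0.2, -2.5]
finger_gap: 58.8
```

Run:
```python
from h import *
st(); favg(8)
```

```text
t 29.1 tcp [ 591.4 -139.5  275. ] gap 58.8 F [ 0.17  0.2  -2.52] T [ 0.11  0.66 -0.01]
q [-0.699  0.359  1.072  2.003 -0.638  0.642  2.138]
toolx [-0.907  0.159 -0.389] y [0.168 0.986 0.01 ] z [ 0.385 -0.057 -0.921] tilt 22.9 az -8.4
Favg [-0.2   0.01 -4.07  0.09  0.68 -0.01] sd [0.31 0.45 0.38 0.03 0.02 0.02]
```

Red weighs about 4.1 N, so it holds cutters and goes to the board. The tool tilt is smaller here, so I'll turn further. First rock:

Call:
{"op": "apply_moves", "data": {"steps": [0,0,0,8.5,45,0,0,0,8.5,45,0,0,0,8.5,45,0,0,0,8.5,45,0,0,0,8.5,45,0,0,0,8.5,45,0,0,0,8.5,45,0,0,0,8.5,45,0,0,0,8.5,45,0,0,0,8.5,45,0,0,0,8.5,45,0,0,0,8.5,45,0,0,0,8.5,45,0,0,0,8.5,45,0,0,0,0,45]}}

```text
clock: 31.0
tool_pos: [587.6, -140.4, 266.4]
ee_rot: [2.807, -0.198, 0.897]
contact_force: [-0.3, 0.6, -3.3]
finger_gap: 59.2
```

Run:
```python
from h import *
st(); favg(3)
p,d=get_image("side"); cv2.imwrite("pics/s5.png",p[20:340,180:580,::-1])
```

```text
t 31.0 tcp [ 587.6 -140.4  266.4] gap 59.2 F [-0.29  0.63 -3.3 ] T [0.09 0.8  0.05]
q [-0.789  0.476  1.246  2.013 -0.834  0.723  0.202]
toolx [0.612 0.766 0.197] y [ 0.698 -0.64   0.322] z [ 0.372 -0.06  -0.926] tilt 22.2 az -9.1
Favg [ 0.08  0.15 -3.22  0.06  0.74  0.03] sd [0.67 0.25 0.19 0.   0.03 0.02]
```

View pics/s5.png

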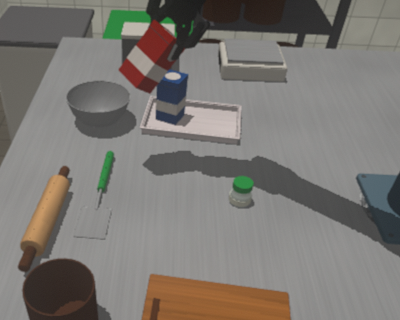

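Red is tipped about 40° at (155,55). Blue still stands in the tray. Rocking on.

Call:
{"op": "apply_moves", "data": {"steps": [0,0,0,-8.5,45,0,0,0,-8.5,45,0,0,0,-8.5,45,0,0,0,-8.5,45,0,0,0,-8.5,45,0,0,0,-8.5,45,0,0,0,-8.5,45,0,0,0,-8.5,45,0,0,0,-8.5,45,0,0,0,-8.5,45,0,0,0,-8.5,45,0,0,0,-8.5,45,0,0,0,-8.5,45,0,0,0,-8.5,45,0,0,0,0,45]}}

```text
clock: 32.7
tool_pos: [586.7, -142.7, 266.7]
ee_rot: [3.141, 0.388, 2.974]
contact_force: [-0.1, -1.1, -3.2]
finger_gap: 59.3
```

Run:
```python
from h import *
go([597,-141,280])
```

```text
t 32.7 tcp [ 586.7 -142.7  266.7] gap 59.3 F [-0.1  -1.15 -3.23] T [ 0.14  0.68 -0.02]
q [-0.439  0.27   0.718  2.001 -0.374  0.573  1.908]
toolx [-0.913  0.154 -0.378] y [0.166 0.986 0.001] z [ 0.373 -0.062 -0.926] tilt 22.2 az -9.5
to [ 597 -141  280] tool shift [-14.2   3.4  -8.6] dist 16.9 level yaw -0.13
```

Call:
{"op": "apply_moves", "data": {"steps": [0,0,0,8.5,45,0,0,0,8.5,45,0,0,0,8.5,45,0,0,0,8.5,45,0,0,0,8.5,45,0,0,0,8.5,45,0,0,0,8.5,45,0,0,0,8.5,45,0,0,0,8.5,45,0,0,0,8.5,45,0,0,0,8.5,45,0,0,0,8.5,45,0,0,0,8.5,45,0,0,0,8.5,45,0,0,0,0,45]}}

```text
clock: 34.2
tool_pos: [586.8, -143.2, 268.0]
ee_rot: [2.802, -0.197, 0.898]
contact_force: [0.4, 0.1, -3.1]
finger_gap: 59.7
```

Call:
{"op": "apply_moves", "data": {"steps": [0,0,0,-8.5,45,0,0,0,-8.5,45,0,0,0,-8.5,45,0,0,0,-8.5,45,0,0,0,-8.5,45,0,0,0,-8.5,45,0,0,0,-8.5,45,0,0,0,-8.5,45,0,0,0,-8.5,45,0,0,0,-8.5,45,0,0,0,-8.5,45,0,0,0,-8.5,45,0,0,0,-8.5,45,0,0,0,-8.5,45,0,0,0,0,45]}}

```text
clock: 35.7
tool_pos: [586.7, -144.1, 270.1]
ee_rot: [-3.141, 0.396, 2.973]
contact_force: [-0.4, -0.1, -3.1]
finger_gap: 59.6
```

Run:
```python
from h import *
go([597,-141,280]); tin("red",(590,-140),80,(250,400))
```

```text
t 35.7 tcp [ 586.7 -144.1  270.1] gap 59.6 F [-0.37 -0.15 -3.11] T [ 0.16  0.71 -0.04]
q [-0.411  0.255  0.682  2.002 -0.342  0.565  1.88 ]
toolx [-0.91   0.154 -0.386] y [ 0.168  0.986 -0.001] z [ 0.38  -0.065 -0.923] tilt 22.7 az -9.7
to [ 597 -141  280] tool shift [-12.7   4.8  -5.4] dist 14.6 level yaw 0.08
red 403 mean [ 593.  -138.8  310.5] normal [-0.864 -0.459 -0.205] rect [ 580.  -124.8] [ 56.  111.1] 39.7
 disc [[ 591.1 -142.7  310.5]]
```

Call:
{"op": "apply_moves", "data": {"steps": [0,0,0,8.5,45,0,0,0,8.5,45,0,0,0,8.5,45,0,0,0,8.5,45,0,0,0,8.5,45,0,0,0,8.5,45,0,0,0,8.5,45,0,0,0,8.5,45,0,0,0,8.5,45,0,0,0,8.5,45,0,0,0,8.5,45,0,0,0,8.5,45,0,0,0,8.5,45,0,0,0,8.5,45,0,0,0,0,45]}}

```text
clock: 37.25
tool_pos: [587.5, -143.0, 272.3]
ee_rot: [2.793, -0.203, 0.895]
contact_force: [1.0, 0.1, -4.0]
finger_gap: 59.6
```

Call:
{"op": "apply_moves", "data": {"steps": [0,0,0,-8.5,45,0,0,0,-8.5,45,0,0,0,-8.5,45,0,0,0,-8.5,45,0,0,0,-8.5,45,0,0,0,-8.5,45,0,0,0,-8.5,45,0,0,0,-8.5,45,0,0,0,-8.5,45,0,0,0,-8.5,45,0,0,0,-8.5,45,0,0,0,-8.5,45,0,0,0,-8.5,45,0,0,0,-8.5,45,0,0,0,0,45]}}

```text
clock: 38.75
tool_pos: [588.0, -142.8, 275.4]
ee_rot: [3.141, 0.408, 2.968]
contact_force: [-1.0, 0.4, -3.0]
finger_gap: 59.4
```

Run:
```python
from h import *
go([475,318,270]); favg(8)
W=None
p,d=get_image("top"); W=world("top",d); m=(np.hypot(W[...,0]-590,W[...,1]+140)<40)&(W[...,2]>250); 
hsv=cv2.cvtColor(p,cv2.COLOR_RGB2HSV).astype(int); m&=(hsv[...,1]<60)&(hsv[...,2]>150)
print(m.sum(),np.percentile(W[m][:,2],[5,50,95]),W[m].mean(0))
```

```text
t 38.75 tcp [ 588.  -142.8  275.4] gap 59.4 F [-0.98  0.35 -3.  ] T [0.15 0.66 0.01]
q [-0.407  0.241  0.667  2.004 -0.318  0.557  1.851]
toolx [-0.904  0.158 -0.396] y [0.172 0.985 0.001] z [ 0.391 -0.068 -0.918] tilt 23.4 az -9.8
to [475 318 270] tool shift [177.3 434.4 -70.4] dist 474.4 level yaw -0.11
Favg [ 0.12 -0.12 -3.93  0.11  0.7  -0.02] sd [0.46 0.67 0.45 0.04 0.03 0.03]
89 [315.80664258 318.22082668 321.50925987] [ 591.02604692 -139.99792373  318.55597597]
```

Red's weight repeats at about 4 N, and the tin is upright with its underside 77 mm below the TCP. Carrying it to the board.

Call:
{"op": "apply_moves", "data": {"steps": [5,15,-2,0,45,9,29,-4,0,45,9,29,-4,0,45,9,29,-4,0,45,9,29,-4,0,45,9,29,-4,0,45,9,29,-4,0,45,9,29,-4,0,45,9,29,-4,0,45,9,29,-4,0,45,9,29,-4,0,45,9,29,-4,0,45,9,29,-4,0,45,5,15,-2,0,45]}}

```text
clock: 40.6
tool_pos: [529.2, 266.4, 279.9]
ee_rot: [3.128, 0.413, 2.945]
contact_force: [-0.3, -0.7, -3.7]
finger_gap: 59.2
```

Run:
```python
from h import *
go([512,320,150])
```

```text
t 40.6 tcp [529.2 266.4 279.9] gap 59.2 F [-0.33 -0.69 -3.65] T [ 0.15  0.72 -0.01]
q [-1.338  0.287  0.745  1.962  0.159  0.68   0.626]
toolx [-0.899  0.179 -0.401] y [0.19  0.982 0.012] z [ 0.396 -0.065 -0.916] tilt 23.7 az -9.3
to [512 320 150] tool shift [ 77.2  47.7 108.7] dist 141.6 level yaw -1.74
```

Call:
{"op": "apply_moves", "data": {"steps": [13,8,18,-0.9,45,13,8,18,-0.8,45,13,8,18,0,45,13,8,18,0,45,13,8,18,0,45,12,8,18,0,45]}}

```text
clock: 41.2
tool_pos: [513.8, 323.7, 150.0]
ee_rot: [3.132, 0.418, 2.974]
contact_force: [0.5, 0.2, -3.0]
finger_gap: 59.1
```

Run:
```python
from h import *
go([512,320,104])
```

```text
t 41.2 tcp [513.8 323.7 150. ] gap 59.1 F [ 0.51  0.15 -2.97] T [ 0.1   0.76 -0.02]
q [-1.317  0.539  0.638  2.016  0.055  0.42   0.567]
toolx [-0.901  0.152 -0.406] y [0.163 0.987 0.009] z [ 0.402 -0.058 -0.914] tilt 24.0 az -8.2
to [512 320 104] tool shift [19.8 -4.4 41.6] dist 46.2 level yaw -1.26
```

Call:
{"op": "apply_moves", "data": {"steps": [7,-1,14,-1.2,45,7,-1,14,0,45,5,-1,10,0,45,0,0,0,0,45]}}

```text
clock: 41.6
tool_pos: [510.8, 320.8, 103.2]
ee_rot: [-3.138, 0.417, 3.0]
contact_force: [-0.4, -0.1, -3.2]
finger_gap: 59.4
```

Run:
```python
from h import *
go([512,320,96])
```

```text
t 41.6 tcp [510.8 320.8 103.2] gap 59.4 F [-0.42 -0.07 -3.18] T [0.03 0.78 0.02]
q [-1.281  0.618  0.592  2.042  0.036  0.322  0.574]
toolx [-0.905  0.129 -0.405] y [ 0.143  0.99  -0.003] z [ 0.401 -0.061 -0.914] tilt 23.9 az -8.6
to [512 320  96] tool shift [ 1.7 -0.6  7.1] dist 7.3 level yaw 0.44
```

Nearly level, about 9 mm to go.

Call:
{"op": "apply_moves", "data": {"steps": [1,0,4,0,45,1,0,2.5,0,45,1,0,2,0,45,0,0,0,0,45]}}

```text
clock: 42.0
tool_pos: [513.4, 321.2, 95.8]
ee_rot: [-3.142, 0.419, 2.997]
contact_force: [1.4, -0.6, -3.8]
finger_gap: 59.4
```

Run:
```python
from h import *
go([512,320,94])
```

```text
t 42.0 tcp [513.4 321.2  95.8] gap 59.4 F [ 1.38 -0.59 -3.84] T [0.11 0.71 0.03]
q [-1.271  0.634  0.584  2.041  0.032  0.303  0.574]
toolx [-0.904  0.131 -0.407] y [ 0.144  0.99  -0.   ] z [ 0.403 -0.059 -0.913] tilt 24.0 az -8.3
to [512 320  94] tool shift [ 1.9 -1.3  1.1] dist 2.6 level yaw 0.01
```

Call:
{"op": "apply_moves", "data": {"steps": [1,0,2,0,45,1,0,2,0,45,0,0,0,0,45]}}

```text
clock: 42.3
tool_pos: [515.3, 321.5, 93.8]
ee_rot: [3.139, 0.422, 2.995]
contact_force: [-1.2, -1.0, -1.9]
finger_gap: 59.6
```

Run:
```python
from h import *
go([512,320,94])
```

```text
t 42.3 tcp [515.3 321.5  93.8] gap 59.6 F [-1.24 -0.96 -1.9 ] T [-0.02  1.01 -0.06]
q [-1.269  0.64   0.583  2.04   0.03   0.295  0.572]
toolx [-0.902  0.133 -0.41 ] y [0.145 0.989 0.003] z [ 0.406 -0.057 -0.912] tilt 24.2 az -8.0
to [512 320  94] tool shift [ 2.7 -2.  -1.4] dist 3.6 level yaw -0.36
```

Touching, as the force has dropped. One more small press, then release.

Call:
{"op": "apply_moves", "data": {"steps": [0.5,0,1.2,0,45,0,0,0,0,58,0,0,0,0,61,0,0,0,0,63,0,0,0,0,66,0,0,0,0,74,0,0,0,0,85,0,0,0,0,85], "force": 20}}

```text
clock: 43.1
tool_pos: [517.8, 323.2, 94.8]
ee_rot: [3.134, 0.427, 2.994]
contact_force: [-0.5, -1.2, 0.1]
finger_gap: 84.6
```

Run:
```python
from h import *
st(); tin("red",(507,323),60,(125,150))
```

```text
t 43.1 tcp [517.8 323.2  94.8] gap 84.6 F [-0.53 -1.23  0.13] T [ 0.06  0.38 -0.04]
q [-1.268  0.64   0.583  2.038  0.03   0.291  0.572]
toolx [-0.9    0.134 -0.414] y [0.144 0.99  0.007] z [ 0.41  -0.053 -0.91 ] tilt 24.4 az -7.4
red 415 mean [518.6 320.  136.3] normal [-0.035  0.004 -0.999] rect [512.9 316.1] [72.4 46.4] 79.8
 disc [[511.5 321.9 136.3]]
```

Lid at z 136 (16 + 120), as expected. Backing off along the tool axis.

Call:
{"op": "apply_moves", "data": {"steps": [0,0,-15,0,85,0,0,-25,0,85,0,0,-35,0,85,0,0,-35,0,85,0,0,-35,0,85,0,0,-30,0,85,0,0,0,0,85,0,0,0,0,85]}}

```text
clock: 43.95
tool_pos: [441.0, 332.2, 262.9]
ee_rot: [3.13, 0.421, 2.991]
contact_force: [0.4, 0.4, -0.3]
finger_gap: 84.7
```

Run:
```python
from h import *
st(); tin("red",(507,323),70,(120,150)); tin("blue",(552,-327))
p,d=get_image("top"); cv2.imwrite("pics/t2.png",p[100:400,:,::-1])
# bystanders: compare with the first picture
a=np.load("pics/top0.npz")["p"].astype(int); df=abs(a-p).max(2)
for n,(u,v,r) in dict(jar=(365,320,15),spat=(360,198,55),pin=(322,161,60),bowl=(484,173,38),scraper=(163,250,30),mould=(222,190,28)).items():
    print(n,(df[v-min(r,20):v+min(r,20),u-r:u+r]>40).mean().round(3))
```

```text
t 43.95 tcp [441.  332.2 262.9] gap 84.7 F [ 0.39  0.37 -0.34] T [-0.04  0.42  0.02]
q [-1.671  0.281  0.859  2.047  0.216  0.678  0.413]
toolx [-0.902  0.137 -0.409] y [0.145 0.989 0.01 ] z [ 0.406 -0.05  -0.913] tilt 24.1 az -7.0
red 715 mean [506.2 321.8 136.1] normal [ 0.011  0.015 -1.   ] rect [506.7 322.9] [62.6 61.2] 79.6
 disc [[507.3 322.7 136.1]]
blue 724 mean [ 551.3 -325.9  124.1] normal [0.001 0.005 1.   ] rect [ 552.  -327.1] [63.3 63. ] 66.2
 disc [[ 552.7 -328.8  124.1]]
jar 0.0
spat 0.0
pin 0.0
bowl 0.0
scraper 0.0
mould 0.0
```

View pics/t2.png

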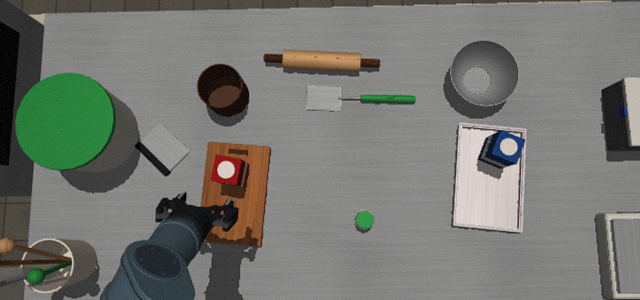

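Red stands upright on the board at (507,323), with its lid at (227,170) in the image. Blue stands upright in the tray at (552,−327), with its lid at (508,148). The gripper is clear and the bystanders haven't moved. Handing in.

```bash
python3 -c "
from plant import *
print(close_job())"
```

```text
the job is handed in; nothing more can be done
None
```

I handed the job in at about 44 s of the 72 s. The blue tin was empty and stands in the wash tray. The red tin still holds cutters and stands on the board. `close_job` gives no verdict, so I don't have the official result.

- **How I rocked the tins:** The moves can only turn the tool about its own axis. I tilted the tool about 32° by driving it against its reach limit, gripped each tin upright, and turned it about that tilted axis. Each tin went over to roughly 40° three times. I viewed the first tip of each in an image; the later tips were checked only by the tool pose.
- **Weights:** Blue read about 1.7 N, which means empty. Red averaged about 4 N upright, which means it holds cutters. Single and short readings for red ran from 2.5 to 4.0 N because the force signal is noisy, but all were well above an empty tin's weight.
- **Last checks:** Both lids were level within about 1° and at the expected heights (z 124 in the tray, z 136 on the board). Both tins were well inside the placing limits. The gripper was open and clear, and the image around all six bystanders was unchanged.
- **What was not ideal:** I lowered blue leaning about 5° because joints 6 and 7 were at their limits, touching down at about 19 N. It settled upright on release. Blue was also gripped about 7° off square, but it did not slip.

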